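# Rehang the lift-off door of a bench dry cabinet

## Task

The dry cabinet's lift-off door has been cleaned and lies on the bench: hang it back on the cabinet, gently lowering both hinge knuckles fully onto their two pins, and then swing it shut. A display stand is there for standing the door up to take it by its top edge. Leave the bottles, cup, block and glove box as they are.

Things in the scene. Friction and masses are not known exactly. Their poses are not given: they have to be found in the camera images.
- door_mid (a point): The loose cabinet door, 0.4 kg: a slab 200 high x 180 wide x 10 mm thick, blue frame, clear pane, weight centred within 5 mm of this point, the slab's centre, mid thickness. Axes: x up the door to its top edge, y from hinge edge to free edge, z out of its front. It starts lying on the bench front up (edges cannot be pinched); it may be gripped anywhere along its plain top edge.
- door_handle (a point): Centre of the door's black upright pull: a solid block 80 long (door x), 12 wide (door y), standing 28 mm proud of the front face; in door axes from door_mid (0, +74, +19) mm, that is 14 mm above the front face. Axes as door_mid.
- door_knuckle_low (a point): Lower steel hinge knuckle of the door, a tube of 17 mm outer and 10 mm inner diameter, its bore along door x. The point is the centre of its lower mouth, in door axes from door_mid (-77, -101, +3.5) mm; the tube reaches 22 mm from here along door x. Its back is flush with the door's back. Axes as door_mid.
- door_knuckle_high (a point): Upper steel hinge knuckle of the door, the same tube; the point is the centre of its lower mouth, in door axes from door_mid (+45, -101, +3.5) mm. Both bores are on one line.
- pin_low_seat (a point): Lower hinge pin of the fixed cabinet: upright brass pin, 8 mm diameter, 26 mm tall, the top 8 mm tapering to 3 mm. The point is the centre of the pin's foot, on the flat shoulder (17 mm diameter) where the door's lower knuckle comes to rest, 53 mm above the bench. In cabinet axes (-96.5, -101, 53) mm. Axes as cabinet.
- pin_high_seat (a point): Upper hinge pin of the cabinet, same pin and shoulder, straight above the lower one, its foot 175 mm above the bench. The pins enter both knuckles at the same time.
- cabinet: Fixed white dry cabinet, 170 deep x 190 wide x 250 mm high, origin mid underside, z up. Its open front faces -x at x = -85 mm. Door shut: door z along cabinet -x, door y along cabinet +y, 3 mm gap behind. Open 90 degrees: door y along cabinet -x, door z along cabinet -y. The hung door swings freely between, stays where left; its underside is 30 mm, its top edge 230 mm above the bench.
- stand_seat (a point): Fixed green steel stand, 150 mm wide: a back leaning at 45 degrees, a ledge at right angles along its foot. The point is the middle of their inner corner, 12 mm above the bench. Axes: the back rises along (+x, +z) for 120 mm, the ledge 30 mm along (-x, +z); z up. A door leaning here stands on the ledge, back to the back; its top 80 mm stick out past the stand, free front and back.
- dropper: Bystander, loose: white dropper bottle, 34 mm diameter, 78 mm tall; origin at the centre of its underside.
- vial_block: Bystander, loose: wooden block 85 x 60 x 14 mm with an ink vial on it, 54 mm tall in all; origin at the centre of its underside.
- swab_cup: Bystander, loose: cup of cotton swabs, 54 mm diameter, 88 mm tall; origin at the centre of its underside.
- glove_box: Bystander, loose: white and blue glove carton 105 (x) x 200 (y) x 75 mm; origin at the centre of its underside.

How it is judged:
By the outcome, as a careful person would: the job done as asked, in the order asked, and still so for the second after the job is handed in, with the robot touching nothing.
It also fails if it takes over 72 s, if anything falls off the work surface, if the arm or the gripper's body presses on something with over 40 N, if the wrist force passes 120 N, or if a joint passes its speed limit or range.

## Robot

A 6-joint arm with a two-finger parallel gripper is mounted at the origin on the work surface. World frame = base frame: x ahead of the robot, y to its left, z up, the work surface at z = 0. Lengths are in m, angles in rad, forces in N, time in s.
With the tool pointing down it reaches from about 0.225 to 0.875 m from the base axis. Payload 3.4 kg.
Tool frame: the origin (TCP) lies midway between the tips of the shut fingers; the grasp point (between the pads) lies 19 mm behind it; z points along the fingers, y is the line along which they close (so a half turn about z gives the same grasp; the last joint's range is limited). The gripper opens to 85 mm and grips with 20 to 120 N. Pads are 22 mm wide; open, the fingers measure 114 mm over their backs; the gripper's body (76 mm by 85 mm) begins 54 mm behind the grasp point. The pads swing forward as they close: fully open they stand 13 mm farther back than shut.
Start: joints at [-1.415, 0.276, 1.505, -0, 1.361, -0.121], TCP at [0.157, -0.553, 0.231] pointing down, gripper open.
Joint ranges: [-2.89, 2.89], [-0.75, 2.08], [0.22, 2.7], [-1.18, 4.32], [0.11, 2.71], [-2.7, 2.7]. Speed limits (rad/s): [2.57, 2.57, 3.14, 3.14, 3.14, 3.14].

## Interface

Orientations are given as [roll, pitch, yaw] about the fixed x, y, z axes, in that order (R = Rz(yaw) Ry(pitch) Rx(roll)).
In Python, from station import arm, read_camera, nets gives the robot as it stands.
- The arm moves only by the shell command python3 -m crank 'ROWS'. ROWS is JSON, a list of rows, each a list of 7 numbers: the closure in counts, from 0 (fully open) to 255 (shut), then the shift along the tool's x, y, z as a fraction of full scale, then the turn, a rotation vector about the tool's x, y, z as a fraction of full scale. In form: [[claw, dx, dy, dz, wx, wy, wz], ...]. A call has 1 to 12 rows; each row shifts and turns the commanded pose from where the row before left it, along the tool's axes as they then stand; what a row does not reach is not made up. Full scale, the value 1, is 5 cm for a shift and 90 degrees for a turn. A row lasts 1/10 s, in which the tool goes at most 50 mm and 8.59 degrees, less where a joint would pass 70% of its speed; a pose out of reach is approached as far as the arm can. A call with a number of a shift or a turn outside -1 to 1 is refused whole. A call with a gripper value outside its range is refused whole. The fingers move at their own pace and stop on an object; the grip force is fixed at half the most. Time passes only in rows, so rows that do not move let the fingers close. It gives the time, the measured TCP pose, the force, the opening and the grip force at its end, in the units of the state.
- arm.state(): the state, without advancing time (a new reading comes with each control period).
- read_camera(name): name is "side" or "top" or "wrist"; returns a dict with "pixels" (400x640x3 uint8, blue, green, red), "intrinsics" (3x3 intrinsics, pixels), "cam_to_world" (4x4, takes a point from camera to world coordinates); the wrist camera has in their place "tool_from_camera" (4x4, takes a point from camera to tool coordinates, whose origin is the TCP and whose axes are the flange's). Camera axes: x right, y down, z forward; pixel columns grow to the right and rows downward; lengths in m; the calibration is good to about 2 mm. A picture is of the moment at which its call begins: read the wrist's pose just before it. There is no depth.
- arm.sign_off(): hands the job in; it is judged then, once.
Trained networks look in a picture, given as the dict that the camera call returned (one of the last four; its "shot" number tells which), for a name from the list of things; names that differ only in an ending like _2 or _b are one class to them, and where a whole thing is asked for, a point or a joint stands for the part that bears it (a point fixed in the world has none). Each returns a list of dicts, best first, with "conf" (0 to 1); they miss things now and then, are a little off and sometimes report something else, mostly with a low value. They report only what shows in the picture. A call takes as long as a camera call.
- nets.masks_of(picture, thing): "region" (400x640 bool, what is visible of it) and "xy" ([column, row] in pixels, amid what is visible of it).
The state is a dict: "time": time; "joints": joint angles; "dq": joint speeds; "tau": joint torques, N m; "eef_pos": TCP position; "orientation": TCP orientation; "force": force on the tool from outside, world axes, zero at the start; "wrist_torque": the same for the moment, N m; "opening": finger opening in m; "gripper_force": force on a finger pad.
Only numpy, scipy, OpenCV 4.12 (cv2) and the standard library are available. Lean on these libraries where they do the work, as an engineer would, in place of code of your own. Each camera call takes 0.05 s, during which the arm holds its last target. There are 200 camera calls.

## Working session

There is one attempt and no reset: what is moved stays moved. The work goes in short steps, Python scripts to look and compute and a shell command to move; the robot and the scene stay as the last step left them, time stands still between calls to the robot, and variables do not carry over. Pictures are saved under pics/ and viewed, at most 10 in all, crops included, and the job is handed in when it is done.

```bash
ls; mkdir -p pics; cat > h.py <<'E'
import numpy as np,cv2
from station import arm,read_camera,nets
E
python3 - <<'E'
from h import *
s=arm.state();print({k:np.round(v,3).tolist() for k,v in s.items()})
for n in ["top","side"]:
    p=read_camera(n);cv2.imwrite(f"pics/{n}0.png",p["pixels"])
    print(n,np.round(p["intrinsics"],1).tolist(),np.round(p["cam_to_world"],4).tolist())
    for t in ["door_mid","door_handle","door_knuckle_low","door_knuckle_high","pin_low_seat","pin_high_seat","cabinet","stand_seat","dropper","vial_block","swab_cup","glove_box"]:
        print(t,[(round(r["conf"],2),np.round(r["xy"]).tolist(),int(r["region"].sum())) for r in nets.masks_of(p,t)[:3]])
E
```

```text
pics
{'time': 0.0, 'joints': [-1.415, 0.277, 1.506, -0.0, 1.361, -0.121], 'dq': [0.001, -0.0, 0.0, 0.0, -0.0, 0.001], 'tau': [-0.0, -41.678, -24.581, -0.001, 0.011, -0.0], 'eef_pos': [0.157, -0.553, 0.23], 'orientation': [-3.14, -0.0, 0.277], 'force': [0.541, -0.168, 1.409], 'wrist_torque': [-0.016, 0.014, -0.057], 'gripper_force': 0.0, 'opening': 0.085}
top [[419.7, 0.0, 320.2], [0.0, 419.7, 201.5], [0.0, 0.0, 1.0]] [[0.0066, -0.9965, 0.0838, 0.4555], [-0.9998, -0.0053, 0.0166, -0.0585], [-0.0161, -0.0839, -0.9963, 1.0681], [0.0, 0.0, 0.0, 1.0]]
door_mid [(0.68, [313.0, 232.0], 5757)]
door_handle [(0.68, [315.0, 230.0], 5825)]
door_knuckle_low [(0.94, [317.0, 228.0], 5906)]
door_knuckle_high [(0.65, [316.0, 228.0], 5882)]
pin_low_seat [(0.63, [165.0, 192.0], 10860)]
pin_high_seat [(0.89, [168.0, 192.0], 10953)]
cabinet [(0.84, [169.0, 192.0], 10898)]
stand_seat [(0.77, [436.0, 217.0], 3452)]
dropper [(0.63, [402.0, 131.0], 179), (0.22, [316.0, 231.0], 5870)]
vial_block [(0.68, [213.0, 289.0], 859), (0.53, [315.0, 229.0], 5840), (0.52, [169.0, 191.0], 11070)]
swab_cup [(0.66, [341.0, 107.0], 484)]
glove_box [(0.98, [249.0, 108.0], 4144), (0.74, [166.0, 191.0], 10950)]
side [[393.4, 0.0, 316.2], [0.0, 393.4, 200.5], [0.0, 0.0, 1.0]] [[0.9737, -0.1318, 0.1859, 0.3435], [-0.2278, -0.5447, 0.8071, -0.8545], [-0.0051, -0.8282, -0.5604, 0.6997], [0.0, 0.0, 0.0, 1.0]]
door_mid [(0.96, [295.0, 243.0], 3449)]
door_handle [(0.82, [299.0, 245.0], 3578)]
door_knuckle_low [(0.55, [296.0, 245.0], 3544)]
door_knuckle_high [(0.63, [294.0, 242.0], 3511)]
pin_low_seat [(0.28, [295.0, 244.0], 3402)]
pin_high_seat [(0.88, [302.0, 143.0], 5825)]
cabinet [(0.56, [300.0, 146.0], 5708)]
stand_seat [(0.95, [336.0, 315.0], 4881)]
dropper [(0.82, [412.0, 271.0], 355), (0.21, [336.0, 316.0], 4804)]
vial_block [(0.63, [237.0, 198.0], 359)]
swab_cup [(0.65, [411.0, 232.0], 573)]
glove_box [(0.92, [378.0, 183.0], 2251)]
```

View pics/top0.png

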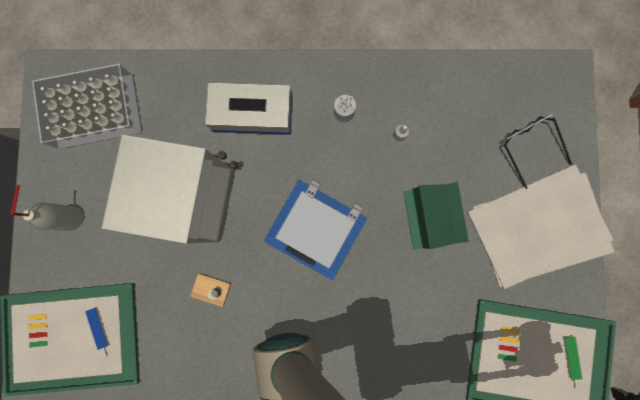

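View pics/side0.png

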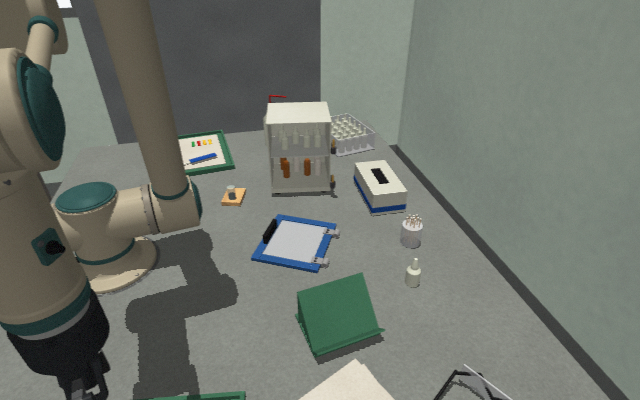

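The top view shows the door at (316,228): its knuckles are at (313,188) and (355,211), the handle is at (300,255), and its top edge is on the left. The cabinet's front faces image right, with the pins at (221,155) and (236,163). I need a zoom on the stand and the hinge pins.

```bash
python3 - <<'E'
from h import *
t=cv2.imread("pics/top0.png");s=cv2.imread("pics/side0.png")
r=lambda im,x,y,w,h:cv2.resize(im[y:y+h,x:x+w],(400,300),interpolation=cv2.INTER_CUBIC)
a=np.vstack([np.hstack([r(t,390,165,100,75),r(s,280,260,120,90)]),np.hstack([r(t,260,175,120,90+14)[:300],r(s,250,95,120,90)])])
a=np.vstack([np.hstack([r(t,390,165,100,75),r(s,280,260,120,90)]),np.hstack([r(t,256,172,128,96+16)if 0 else r(t,250,172,144,108),r(t,180,130,120,90)])])
cv2.imwrite("pics/z.png",a)
E
```

```text
(no output)
```

View pics/z.png

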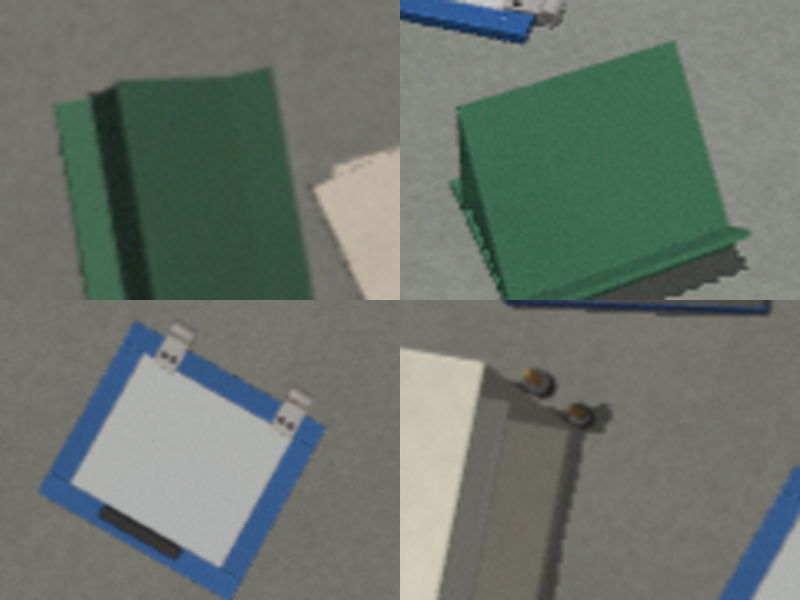

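The stand's back rises toward image left (world +y), and the ledge is on the right. Next I fit the poses.

```bash
cat >> h.py <<'E'
from scipy.optimize import least_squares
from scipy.spatial.transform import Rotation as Ro
import json
TOP=(np.array([[419.7,0,320.2],[0,419.7,201.5],[0,0,1]]),np.array([[0.0066,-0.9965,0.0838,0.4555],[-0.9998,-0.0053,0.0166,-0.0585],[-0.0161,-0.0839,-0.9963,1.0681],[0,0,0,1]]))
SIDE=(np.array([[393.4,0,316.2],[0,393.4,200.5],[0,0,1]]),np.array([[0.9737,-0.1318,0.1859,0.3435],[-0.2278,-0.5447,0.8071,-0.8545],[-0.0051,-0.8282,-0.5604,0.6997],[0,0,0,1]]))
def proj(c,P):
    K,T=c;p=(np.atleast_2d(P)-T[:3,3])@T[:3,:3];q=p@K.T;return q[:,:2]/q[:,2:]
def pose(v,P):
    return Ro.from_euler('z',v[2]).apply(np.atleast_2d(P))+[v[0],v[1],v[3] if len(v)>3 else 0]
def fit(obs,v0):
    f=lambda v:np.concatenate([(proj(c,pose(v,P))-uv).ravel() for c,P,uv in obs])
    s=least_squares(f,v0,loss='soft_l1');return s.x,np.round(f(s.x).reshape(-1,2),1).tolist()
E
python3 - <<'E'
from h import *
m=1e-3
# stand, height fixed 12mm -> points incl. z
S=lambda x,y,z:np.array([x,y,z])*m
print("stand",fit([(SIDE,S(85,75,97),(297.4,292)),(SIDE,S(85,-75,97),(362.2,272.6)),(SIDE,S(-21,-75,33),(384.4,330)),(TOP,S(85,-75,97),(419,185.7)),(TOP,S(-21,-75,33),(458,182)),(TOP,S(-21,75,33),(467.5,240))],[.42,-.35,1.57]))
print("door",fit([(TOP,S(100,-90,10),(299.3,180)),(TOP,S(-100,-90,10),(367,218)),(TOP,S(-100,90,10),(335.3,279.3)),(TOP,S(100,90,10),(264.4,240.4))],[.38,-.05,1.]))
print("cab",fit([(TOP,S(-85,-95,250),(205,150)),(TOP,S(-85,95,250),(187,242)),(TOP,S(85,-95,250),(122,136)),(TOP,S(85,95,250),(103,229)),(TOP,S(-96.5,-101,201),(219.5,153)),(TOP,S(-96.5,-101,79),(234,162.5)),(SIDE,S(-85,95,250),(266,105)),(SIDE,S(-85,-95,250),(329,103))],[.47,.35,1.5]))
for n,z in dict(dropper=.04,vial_block=.02,swab_cup=.05,glove_box=.075).items():
    pass
for n,uv,z in [("dropper",(402,131),.07),("vial",(211,291),.014),("cup",(344,105),.08),("glove",(249,105),.075)]:
    K,T=TOP;d=T[:3,:3]@np.linalg.inv(K)@[*uv,1];p=T[:3,3]+d*(z-T[2,3])/d[2];print(n,p.round(3))
E
```

```text
stand (array([ 0.51644494, -0.37217408,  1.72624926]), [[-0.8, -0.3], [0.0, -0.8], [0.1, -1.3], [2.2, -0.9], [-0.1, -0.4], [1.2, 1.9]])
door (array([ 0.47467644, -0.03198881,  1.07262034]), [[-0.1, -1.0], [1.5, -1.0], [-1.2, 1.0], [-0.0, 0.9]])
cab (array([0.54705474, 0.28242358, 1.40585394]), [[0.8, -0.5], [0.1, 2.2], [0.7, -0.6], [-0.5, 0.3], [-1.1, -0.6], [-2.4, 0.1], [-1.1, 18.3], [1.6, 18.3]])
dropper [ 0.711 -0.238  0.07 ]
vial [0.319 0.229 0.014]
cup [ 0.772 -0.098  0.08 ]
glove [0.773 0.133 0.075]
```

```bash
cat >> h.py <<'E'
DOOR=np.array([.4747,-.0320,1.0726]);STAND=np.array([.5164,-.3722,1.7262]);CAB=np.array([.5471,.2824,1.4059])
def Rcol(x,y,z):return np.array([x,y,z]).T
def dirz(a):return np.array([np.cos(a),np.sin(a),0.])
Z=np.array([0,0,1.])
def Rdown(p):return Ro.from_euler('xyz',[np.pi,0,p]).as_matrix()
def go(p,R,order="TR",n=None,frm=None):
    """print shift (full-scale units) and rotation (full-scale) ; T in the axes before (TR) or after (RT) the turn"""
    if frm is None:
        s=arm.state();p0=np.array(s["eef_pos"]);R0=Ro.from_euler('xyz',s["orientation"]).as_matrix()
        print("at",p0.round(4),"rpy",np.round(s["orientation"],4),"j",np.round(s["joints"],2),"t",round(s["time"],2),"F",np.round(s["force"],1),"open",round(s["opening"],4),"grip",round(s["gripper_force"],1))
    else:p0,R0=frm
    d=np.array(p)-p0
    rv=Ro.from_matrix(R0.T@R).as_rotvec()/(np.pi/2)
    print("T(before)",np.round(R0.T@d/.05,3),"T(after)",np.round(R.T@d/.05,3),"rot",np.round(rv,4),"rows>=",np.ceil(np.linalg.norm(rv)/.0954), "nT>=",np.ceil(np.linalg.norm(d)/.05))
    return p,R
E
python3 - <<'E'
from h import *
h=pose([*DOOR],[0,.074,0])[0];print(h)
go([h[0],h[1],.17],Rdown(DOOR[2]))
E
```

```text
[0.40969501 0.0033603  0.        ]
at [ 0.1571 -0.5532  0.2313] rpy [3.1415e+00 1.0000e-04 2.7680e-01] j [-1.42  0.28  1.5  -0.    1.36 -0.12] t 1.3 F [-1.8 -0.6 -0.6] open 0.0855 grip 0.0
T(before) [ 7.901 -9.326  1.225] T(after) [12.191 -0.881  1.226] rot [ 0.000e+00  1.000e-04 -5.066e-01] rows>= 6.0 nT>= 13.0
```

```bash
A='[0,0.494,-0.583,0.077,0,0,0]'; python3 -m crank '[[0,0.494,-0.583,0.077,0,0,0],[0,0.494,-0.583,0.077,0,0,0],[0,0.494,-0.583,0.077,0,0,0],[0,0.494,-0.583,0.077,0,0,0],[0,0.494,-0.583,0.077,0,0,0],[0,0.494,-0.583,0.077,0,0,0],[0,0.494,-0.583,0.077,0,0,0],[0,0.494,-0.583,0.077,0,0,0],[0,0.494,-0.583,0.077,0,0,0],[0,0.494,-0.583,0.077,0,0,0],[0,0.494,-0.583,0.077,0,0,0],[0,0.494,-0.583,0.077,0,0,0]]'
python3 -m crank '[[0,0.494,-0.583,0.077,0,0,0],[0,0.494,-0.583,0.077,0,0,0],[0,0.494,-0.583,0.077,0,0,0],[0,0.494,-0.583,0.077,0,0,0],[0,0,0,0,0,0,-0.09],[0,0,0,0,0,0,-0.09],[0,0,0,0,0,0,-0.09],[0,0,0,0,0,0,-0.09],[0,0,0,0,0,0,-0.09],[0,0,0,0,0,0,-0.057],[0,0,0,0,0,0,0],[0,0,0,0,0,0,0]]'
python3 - <<'E'
from h import *
h=pose([*DOOR],[0,.074,0])[0]
go([h[0],h[1],.17],Rdown(DOOR[2]))
p=read_camera("wrist");cv2.imwrite("pics/w1.png",p["pixels"]);np.savez("w1.npz",K=p["intrinsics"],T=p["tool_from_camera"]);print(np.round(p["intrinsics"],1).tolist(),np.round(p["tool_from_camera"],4).tolist())
E
```

```text
time: 2.5
eef_pos: [0.3472, -0.1343, 0.1853]
orientation: [3.141, -0.001, 0.276]
force: [0.7, 0.8, -0.2]
opening: 0.0852
gripper_force: 0.0
time: 3.7
eef_pos: [0.4099, 0.0035, 0.1698]
orientation: [3.141, -0.0, 1.071]
force: [-0.2, 0.1, 0.5]
opening: 0.0855
gripper_force: 0.0
at [0.4099 0.0035 0.1698] rpy [ 3.1413 -0.      1.0712] j [-0.16  0.07  1.93 -0.    1.14  0.34] t 3.7 F [-0.2  0.1  0.5] open 0.0855 grip 0.0
T(before) [-0.004 -0.002 -0.005] T(after) [-0.004 -0.002 -0.005] rot [ 0.0002 -0.     -0.0009] rows>= 1.0 nT>= 1.0
[[297.4, 0.0, 324.2], [0.0, 297.4, 202.0], [0.0, 0.0, 1.0]] [[0.0007, -0.9511, -0.3088, 0.0798], [1.0, 0.0011, -0.001, 0.0004], [0.0013, -0.3088, 0.9511, -0.143], [0.0, 0.0, 0.0, 1.0]]
```

View pics/w1.png

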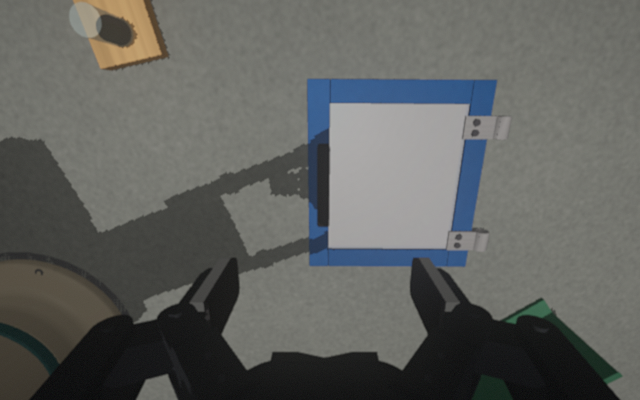

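Wrist view: the door corners are at (307,79), (496,80), (466,266) and (310,266). The handle runs from (323,143) to (323,227).

```bash
cat >> h.py <<'E'
def wcam(T,p,rpy):
    M=np.eye(4);M[:3,:3]=Ro.from_euler('xyz',rpy).as_matrix();M[:3,3]=p;return M@T
def ray(c,uv,z):
    K,T=c;d=T[:3,:3]@np.linalg.inv(K)@[*uv,1];return T[:3,3]+d*(z-T[2,3])/d[2]
E
python3 - <<'E'
from h import *
w=np.load("w1.npz");c=(w["K"],wcam(w["T"],[.4099,.0035,.1698],[3.1413,0,1.0712]))
S=lambda x,y,z:np.array([x,y,z])*1e-3
v,r=fit([(c,S(100,90,10),(307,79)),(c,S(100,-90,10),(496,80)),(c,S(-100,-90,10),(466,266)),(c,S(-100,90,10),(310,266)),(c,S(0,74,38),(323.5,185))],DOOR);print(v,r)
h=pose(v,[0,.074,0])[0];print("handle",h,ray(c,(323.5,185),.038))
go([h[0],h[1],.016],Rdown(v[2]))
E
```

```text
[ 0.47609809 -0.02835651  1.07009636] [[-0.3, -0.4], [1.5, -1.0], [-0.1, 0.4], [-0.5, 0.1], [-0.1, 3.8]]
handle [0.41118183 0.00716643 0.        ] [0.4130575  0.01044756 0.038     ]
at [0.4099 0.0035 0.1698] rpy [3.1413 0.     1.0716] j [-0.16  0.07  1.93 -0.    1.14  0.34] t 3.75 F [-0.3  0.1 -0.6] open 0.0854 grip 0.0
T(before) [ 0.078 -0.013  3.075] T(after) [ 0.078 -0.012  3.075] rot [0.0002 0.     0.0009] rows>= 1.0 nT>= 4.0
```

```bash
python3 -m crank '[[0,0.1,-0.01,0.5,0,0,0],[0,0,0,0.5,0,0,0],[0,0,0,0.5,0,0,0],[0,0,0,0.5,0,0,0],[0,0,0,0.5,0,0,0],[0,0,0,0.4,0,0,0],[0,0,0,0.17,0,0,0],[255,0,0,0,0,0,0],[255,0,0,0,0,0,0],[255,0,0,0,0,0,0],[255,0,0,0,0,0,0],[255,0,0,0,0,0,0]]'
python3 -m crank '[[255,0,0,0,0,0,0],[255,0,0,0,0,0,0],[255,0,0,0,0,0,0],[255,0,0,0,0,0,0],[255,0,0,0,0,0,0]]'
```

```text
time: 4.95
eef_pos: [0.412, 0.0082, 0.0168]
orientation: [3.141, -0.0, 1.073]
force: [-4.7, 2.9, 4.0]
opening: 0.012
gripper_force: 1.9
time: 5.45
eef_pos: [0.4121, 0.0081, 0.017]
orientation: [3.14, -0.0, 1.073]
force: [-1.7, 0.4, 5.7]
opening: 0.0109
gripper_force: 60.7
```

```bash
python3 -m crank '[[255,0,0,-0.1,0,0,0],[255,0,0,-0.3,0,0,0],[255,0,0,-0.5,0,0,0],[255,0,0,-0.6,0,0,0],[255,0,0,-0.6,0,0,0],[255,0,0,-0.6,0,0,0],[255,0,0,-0.6,0,0,0],[255,0,0,-0.6,0,0,0],[255,0,0,-0.4,0,0,0],[255,0,0,-0.2,0,0,0],[255,0,0,0,0,0,0]]'
cat >> h.py <<'E'
def stand_frame(v=STAND):
    sx=dirz(v[2]);sy=np.cross(Z,sx);b=(sx+Z)/2**.5;n=(-sx+Z)/2**.5
    return np.array([v[0],v[1],.012]),b,sy,n
G=np.array([.0015,.074,.012]) # TCP in door axes, handle grip
E
python3 - <<'E'
from h import *
s,b,sy,n=stand_frame();Rd=Rcol(b,sy,n);Rt=Rcol(b,-sy,-n)
mid=s+b*.1+n*.005
seat=mid+Rd@G;print("TCP seated",seat)
hov=seat+n*.06+b*.02;print("hov",hov)
go(hov,Rt)
p=read_camera("side");cv2.imwrite("pics/s1.png",p["pixels"])
p=read_camera("wrist");cv2.imwrite("pics/w2.png",p["pixels"])
cv2.imwrite("pics/m1.png",np.hstack([cv2.imread("pics/s1.png")[100:350,100:500],cv2.imread("pics/w2.png")[0:250,200:600]]))
E
```

```text
time: 6.55
eef_pos: [0.4117, 0.0082, 0.2417]
orientation: [3.141, -0.0, 1.073]
force: [0.3, 0.6, -4.6]
opening: 0.0111
gripper_force: 59.4
TCP seated [ 0.43404364 -0.32462316  0.09579215]
hov [ 0.43842145 -0.35256658  0.1523607 ]
at [0.4117 0.0082 0.2417] rpy [ 3.1408e+00 -3.0000e-04  1.0732e+00] j [-0.15  0.02  1.8   0.    1.33  0.35] t 6.55 F [ 0.3  0.6 -4.6] open 0.0111 grip 59.4
T(before) [-6.086  3.912  1.787] T(after) [-6.362 -0.588 -3.836] rot [ 0.1637  0.4817 -0.3936] rows>= 7.0 nT>= 8.0
```

View pics/m1.png

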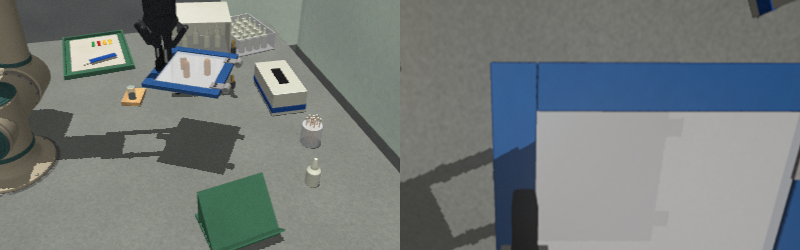

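The door is held level by its handle. I carry it to above the stand and tilt it there.

```bash
python3 -m crank '[[255,-0.25,0.163,-0.05,0,0,0],[255,-0.507,0.326,-0.1,0,0,0],[255,-0.507,0.326,-0.1,0,0,0],[255,-0.507,0.326,-0.1,0,0,0],[255,-0.507,0.326,-0.1,0,0,0],[255,-0.507,0.326,-0.1,0,0,0],[255,-0.507,0.326,-0.1,0,0,0],[255,-0.507,0.326,-0.1,0,0,0],[255,-0.507,0.326,-0.1,0,0,0],[255,-0.507,0.326,-0.1,0,0,0],[255,-0.507,0.326,-0.1,0,0,0],[255,-0.507,0.326,-0.1,0,0,0]]'
python3 -m crank '[[255,-0.25,0.163,-0.05,0,0,0],[255,0,0,0,0.0205,0.0602,-0.0492],[255,0,0,0,0.0205,0.0602,-0.0492],[255,0,0,0,0.0205,0.0602,-0.0492],[255,0,0,0,0.0205,0.0602,-0.0492],[255,0,0,0,0.0205,0.0602,-0.0492],[255,0,0,0,0.0205,0.0602,-0.0492],[255,0,0,0,0.0205,0.0602,-0.0492],[255,0,0,0,0.0205,0.0602,-0.0492],[255,0,0,0,0,0,0],[255,0,0,0,0,0,0]]'
python3 - <<'E'
from h import *
s,b,sy,n=stand_frame();Rd=Rcol(b,sy,n);Rt=Rcol(b,-sy,-n)
mid=s+b*.1+n*.005
seat=mid+Rd@G
hov=seat+n*.06+b*.02
go(hov,Rt)
p=read_camera("side");cv2.imwrite("pics/s2.png",p["pixels"])
q=read_camera("top");cv2.imwrite("pics/m2.png",np.hstack([p["pixels"][100:400,150:550],q["pixels"][100:400,240:640]]))
E
```

```text
time: 7.85
eef_pos: [0.4365, -0.338, 0.2963]
orientation: [-3.137, -0.001, 1.073]
force: [1.5, -0.2, -4.5]
opening: 0.0109
gripper_force: 59.4
time: 8.95
eef_pos: [0.4389, -0.3526, 0.2993]
orientation: [-3.136, -0.785, 1.721]
force: [0.1, 0.7, -4.8]
opening: 0.0105
gripper_force: 59.6
at [ 0.4389 -0.3526  0.2993] rpy [-3.1359 -0.785   1.7206] j [-0.99  0.6   1.06  0.36  2.19 -1.04] t 8.95 F [ 0.1  0.7 -4.8] open 0.0105 grip 59.6
T(before) [-2.076e+00  2.000e-03  2.082e+00] T(after) [-2.077 -0.01   2.081] rot [-0.0011  0.0003 -0.0025] rows>= 1.0 nT>= 3.0
```

View pics/m2.png

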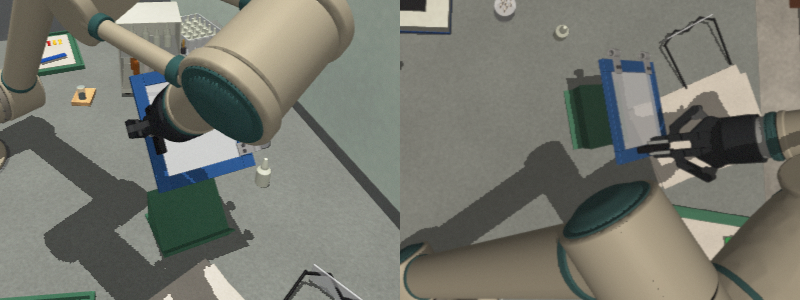

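Posed above the stand. I lower it to the hover point and then move in toward the back.

```bash
python3 -m crank '[[255,-0.2,0,0.2,0,0,0],[255,-0.4,0,0.4,0,0,0],[255,-0.4,0,0.4,0,0,0],[255,-0.4,0,0.4,0,0,0],[255,-0.4,0,0.4,0,0,0],[255,-0.276,0,0.28,0,0,0],[255,0,0,0.2,0,0,0],[255,0,0,0.25,0,0,0],[255,0,0,0.25,0,0,0],[255,0,0,0.2,0,0,0],[255,0,0,0,0,0,0]]'
python3 - <<'E'
from h import *
s,b,sy,n=stand_frame();Rd=Rcol(b,sy,n);Rt=Rcol(b,-sy,-n)
seat=s+b*.1+n*.005+Rd@G
go(seat,Rt)
p=read_camera("side")
q=read_camera("top");cv2.imwrite("pics/m3.png",np.hstack([cv2.resize(p["pixels"][220:380,240:440],(400,320)),cv2.resize(q["pixels"][130:290,380:580],(400,320))]))
E
```

```text
time: 10.15
eef_pos: [0.433, -0.3191, 0.1228]
orientation: [-3.139, -0.786, 1.725]
force: [0.0, 0.0, -4.9]
opening: 0.0108
gripper_force: 59.6
at [ 0.433  -0.3191  0.1228] rpy [-3.139  -0.7862  1.7254] j [-0.97  0.68  1.37  0.32  1.82 -1.17] t 10.15 F [ 0.   0.  -4.9] open 0.0108 grip 59.6
T(before) [-0.461  0.004  0.302] T(after) [-0.461  0.003  0.303] rot [-0.0013 -0.0005 -0.0004] rows>= 1.0 nT>= 1.0
```

View pics/m3.png

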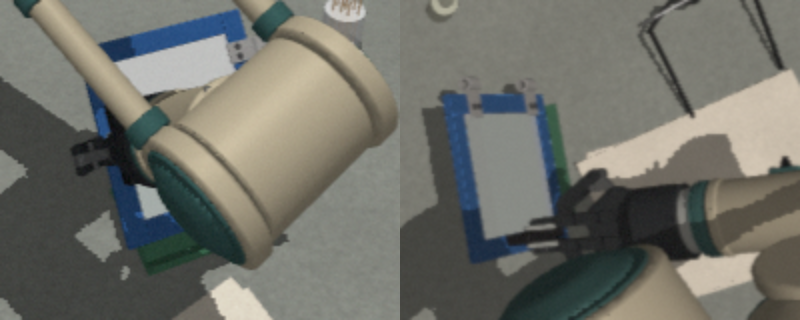

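```bash
python3 -m crank '[[255,-0.1,0,0.05,0,0,0],[255,-0.1,0,0.05,0,0,0],[255,-0.1,0,0.05,0,0,0],[255,-0.06,0,0.05,0,0,0],[255,0,0,0,0,0,0]]'
python3 -m crank '[[255,-0.02,0,0.02,0,0,0],[255,-0.02,0,0.02,0,0,0],[255,0,0,0,0,0,0]]'
python3 -m crank '[[255,-0.02,0,0.02,0,0,0],[255,-0.02,0,0.02,0,0,0],[255,0,0,0,0,0,0]]'
```

```text
time: 10.75
eef_pos: [0.4341, -0.3261, 0.1019]
orientation: [-3.139, -0.787, 1.724]
force: [0.2, 0.7, -4.7]
opening: 0.0107
gripper_force: 59.5
time: 11.05
eef_pos: [0.4343, -0.3259, 0.1002]
orientation: [-3.14, -0.786, 1.726]
force: [0.1, 0.3, -2.6]
opening: 0.0106
gripper_force: 59.5
time: 11.35
eef_pos: [0.4341, -0.325, 0.0985]
orientation: [-3.141, -0.789, 1.727]
force: [-1.7, 3.2, 4.2]
opening: 0.0109
gripper_force: 60.0
```

```bash
python3 -m crank '[[255,0,0,0.02,0,0,0],[255,0,0,0.02,0,0,0],[255,0,0,0,0,0,0]]'
python3 -m crank '[[255,0,0,0.02,0,0,0],[255,0,0,0,0,0,0]]'
```

```text
time: 11.65
eef_pos: [0.434, -0.3237, 0.0973]
orientation: [-3.141, -0.789, 1.727]
force: [-2.2, 2.9, 5.8]
opening: 0.0107
gripper_force: 60.2
time: 11.85
eef_pos: [0.4339, -0.3229, 0.0965]
orientation: [-3.141, -0.789, 1.727]
force: [-0.6, 3.4, 5.5]
opening: 0.0106
gripper_force: 60.1
```

```bash
python3 -m crank '[[255,0,0,0.02,0,0,0],[255,0,0,0,0,0,0]]'
python3 -m crank '[[200,0,0,0,0,0,0],[150,0,0,0,0,0,0],[100,0,0,0,0,0,0],[50,0,0,0,0,0,0],[0,0,0,0,0,0,0],[0,0,0,-0.3,0,0,0],[0,0,0,-0.6,0,0,0],[0,0,0,-0.6,0,0,0],[0,0,0,-0.6,0,0,0],[0,0,0,-0.6,0,0,0],[0,0,0,-0.6,0,0,0]]'
```

```text
time: 12.05
eef_pos: [0.4339, -0.3224, 0.0959]
orientation: [-3.141, -0.788, 1.727]
force: [-0.8, 3.3, 4.9]
opening: 0.0107
gripper_force: 60.2
time: 13.15
eef_pos: [0.4521, -0.4395, 0.2116]
orientation: [-3.14, -0.785, 1.725]
force: [1.0, -0.4, -0.5]
opening: 0.0856
gripper_force: 0.0
```

```bash
python3 - <<'E'
from h import *
s,b,sy,n=stand_frame();R=Rcol(-sy,n,-b)
g=s+b*.17+n*.005;print("grasp",g)
pre=g+b*.09;print("pre",pre)
go(pre+[0,0,.15],R)
E
```

```text
grasp [ 0.49834154 -0.25693339  0.13574369]
pre [ 0.48849147 -0.19406069  0.1993833 ]
at [ 0.4521 -0.4395  0.2116] rpy [-3.1396 -0.7855  1.7248] j [-1.04  0.77  0.94  0.32  2.16 -1.11] t 13.15 F [ 1.  -0.4 -0.5] open 0.0856 grip 0.0
T(before) [5.299 1.475 1.4  ] T(after) [ 1.478 -1.401 -5.297] rot [-0.7706 -0.7691  0.7698] rows>= 14.0 nT>= 6.0
```

```bash
python3 -m crank '[[0,0.6,0.17,0,0,0,0],[0,0.8,0.22,0,0,0,0],[0,0.8,0.22,0,0,0,0],[0,0.8,0.22,0,0,0,0],[0,0.8,0.22,0,0,0,0],[0,0.8,0.22,0,0,0,0],[0,0.7,0.2,0,0,0,0],[0,0,0,0,-0.0482,-0.0481,0.0481],[0,0,0,0,-0.0482,-0.0481,0.0481],[0,0,0,0,-0.0482,-0.0481,0.0481],[0,0,0,0,-0.0482,-0.0481,0.0481],[0,0,0,0,-0.0482,-0.0481,0.0481]]'
python3 -m crank '[[0,0,0,0,-0.0482,-0.0481,0.0481],[0,0,0,0,-0.0482,-0.0481,0.0481],[0,0,0,0,-0.0482,-0.0481,0.0481],[0,0,0,0,-0.0482,-0.0481,0.0481],[0,0,0,0,-0.0482,-0.0481,0.0481],[0,0,0,0,-0.0482,-0.0481,0.0481],[0,0,0,0,-0.0482,-0.0481,0.0481],[0,0,0,0,-0.0482,-0.0481,0.0481],[0,0,0,0,-0.0482,-0.0481,0.0481],[0,0,0,0,-0.0482,-0.0481,0.0481],[0,0,0,0,-0.0482,-0.0481,0.0481]]'
python3 - <<'E'
from h import *
s,b,sy,n=stand_frame();R=Rcol(-sy,n,-b)
g=s+b*.17+n*.005
pre=g+b*.09
go(pre,R)
E
```

```text
time: 14.35
eef_pos: [0.4955, -0.2425, 0.3984]
orientation: [3.033, -0.419, 1.243]
force: [0.4, 0.6, -0.5]
opening: 0.0856
gripper_force: 0.0
time: 15.45
eef_pos: [0.4951, -0.2416, 0.3987]
orientation: [2.358, -0.001, 0.16]
force: [-0.2, -0.2, -1.0]
opening: 0.0855
gripper_force: 0.0
at [ 0.4951 -0.2416  0.3987] rpy [ 2.3583e+00 -1.1000e-03  1.5980e-01] j [-0.13  0.06  1.63 -0.78  1.29  1.45] t 15.45 F [-0.2 -0.2 -1. ] open 0.0855 grip 0.0
T(before) [ 0.017 -3.492  2.148] T(after) [ 0.017 -3.497  2.141] rot [-0.0013 -0.0025  0.0015] rows>= 1.0 nT>= 5.0
```

Reachable. I move to the pre-grasp point and look.

```bash
python3 -m crank '[[0,0,-0.5,0.3,0,0,0],[0,0,-0.6,0.4,0,0,0],[0,0,-0.6,0.4,0,0,0],[0,0,-0.6,0.4,0,0,0],[0,0,-0.6,0.4,0,0,0],[0,0.017,-0.59,0.24,-0.0013,-0.0025,0.0015],[0,0,0,0,0,0,0],[0,0,0,0,0,0,0]]'
python3 - <<'E'
from h import *
s,b,sy,n=stand_frame();R=Rcol(-sy,n,-b)
go(s+b*.17+n*.005,R)
st=arm.state()
p=read_camera("wrist");cv2.imwrite("pics/w4.png",p["pixels"]);q=read_camera("side");cv2.imwrite("pics/s4.png",q["pixels"])
np.savez("w4.npz",pos=st["eef_pos"],rpy=st["orientation"])
cv2.imwrite("pics/m4.png",np.vstack([np.hstack([p["pixels"][0:300,120:520],cv2.resize(q["pixels"][200:380,220:460],(400,300))])]))
E
```

```text
time: 16.25
eef_pos: [0.4887, -0.1941, 0.1996]
orientation: [2.359, 0.003, 0.16]
force: [0.8, 0.1, 0.1]
opening: 0.085
gripper_force: 0.0
at [ 0.4887 -0.1941  0.1996] rpy [2.3592 0.0031 0.1599] j [-0.02  0.22  1.97 -0.94  1.03  1.93] t 16.25 F [0.8 0.1 0.1] open 0.085 grip 0.0
T(before) [-0.006  0.002  1.802] T(after) [-0.004 -0.004  1.802] rot [-0.0019 -0.0006  0.0034] rows>= 1.0 nT>= 2.0
```

View pics/m4.png

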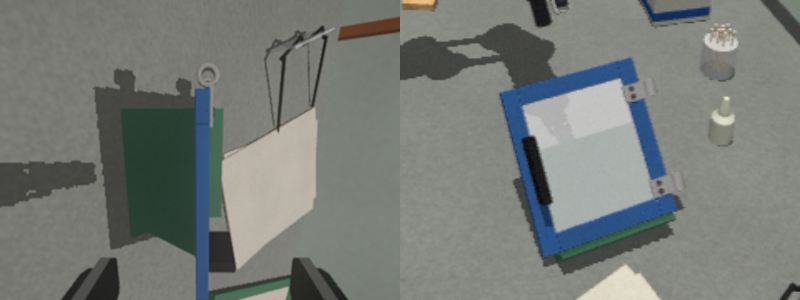

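Wrist view: the door edge runs vertically at columns 316–329, so it lines up with the tool, and the top of the upper knuckle is at (328,75). The side view shows the door seated on the ledge, parallel to it.

```bash
python3 - <<'E'
from h import *
s,b,sy,n=stand_frame();R0=Rcol(b,sy,n);w1=np.load("w1.npz");w4=np.load("w4.npz")
W=(w1["K"],wcam(w1["T"],w4["pos"],w4["rpy"]))
def pt(v,P):
    Rl=Ro.from_euler('z',v[2]).as_matrix()
    return s+b*(.1+v[1])+sy*v[0]+n*.005+R0@(Rl@(np.array(P)*1e-3))
obs=[(SIDE,(100,90,5),(280.6,255.2)),(SIDE,(100,-90,5),(359.8,236)),(SIDE,(-100,-90,5),(385.6,324.2)),(SIDE,(-100,90,5),(307,353.6)),(W,(67,-101,3.5),(328,75))]
f=lambda v:np.concatenate([(proj(c,pt(v,P))[0]-uv) for c,P,uv in obs])
r=least_squares(f,[0,0,0],loss='soft_l1',x_scale=[.01,.01,.02]);print(r.x.round(4),f(r.x).round(1))
# door edge far/near corner column in wrist
print(proj(W,pt(r.x,(100,-90,5))),proj(W,pt(r.x,(100,-90,-5))),proj(W,pt(r.x,(100,-20,0))))
E
```

```text
[-0.0003  0.0006  0.0007] [-0.1 -0.4 -0.2 -2.6  1.2  1.1 -0.3  0.5  1.8  0. ]
[[332.61743291  88.67228704]] [[316.92863287  88.57366345]] [[324.11244927 193.99507685]]
```

```bash
python3 -m crank '[[0,0,-0.01,0.3,-0.0019,-0.0006,0.0034],[0,0,0,0.4,0,0,0],[0,0,0,0.4,0,0,0],[0,0,0,0.4,0,0,0],[0,0,0,0.3,0,0,0],[255,0,0,0,0,0,0],[255,0,0,0,0,0,0],[255,0,0,0,0,0,0],[255,0,0,0,0,0,0],[255,0,0,0,0,0,0],[255,0,0,0,0,0,0],[255,0,0,0,0,0,0]]'
python3 -m crank '[[255,0,0,0,0,0,0],[255,0,0,0,0,0,0],[255,0,0,0,0,0,0]]'
python3 - <<'E'
from h import *
s,b,sy,n=stand_frame();R=Rcol(-sy,n,-b)
go(s+b*.17+n*.005,R)
E
```

```text
time: 17.55
eef_pos: [0.4985, -0.2555, 0.1353]
orientation: [2.357, -0.002, 0.156]
force: [-0.4, 5.1, 3.9]
opening: 0.0092
gripper_force: 59.3
time: 17.85
eef_pos: [0.4985, -0.2555, 0.1353]
orientation: [2.357, -0.002, 0.156]
force: [-1.2, 5.6, 3.5]
opening: 0.0092
gripper_force: 59.3
at [ 0.4985 -0.2555  0.1353] rpy [ 2.3574e+00 -2.1000e-03  1.5560e-01] j [-0.15  0.32  2.04 -1.1   0.86  2.05] t 17.85 F [-1.2  5.6  3.5] open 0.0092 grip 59.3
T(before) [-0.007  0.026  0.013] T(after) [-0.007  0.026  0.013] rot [-0.0008 -0.001  -0.0009] rows>= 1.0 nT>= 1.0
```

```bash
cat >> h.py <<'E'
GT=np.array([.070,0,0])
def hang(cab,dx=0,dz=0,dyaw=0):
    cx=dirz(cab[2]);cy=np.cross(Z,cx);pin=pose(cab,[-.0965,-.101,0])[0]
    c=dirz(cab[2]+dyaw);d=np.cross(Z,c)
    Rd=Rcol(Z,-c,-d);Rt=Rcol(c,-d,-Z)
    mid=np.array([pin[0],pin[1],.053])-Rd@np.array([-.077,-.101,.0035])
    return mid+Rd@GT+cx*dx+Z*dz,Rt
E
python3 -m crank '[[255,0,0.05,-0.05,0,0,0],[255,0,0.15,-0.15,0,0,0],[255,0,0.3,-0.3,0,0,0],[255,0,0.4,-0.4,0,0,0],[255,0,0.4,-0.4,0,0,0],[255,0,0.4,-0.4,0,0,0],[255,0,0.4,-0.4,0,0,0],[255,0,0.3,-0.3,0,0,0],[255,0,0.2,-0.2,0,0,0],[255,0,0,0,0,0,0]]'
python3 - <<'E'
from h import *
t,R=hang(CAB,-.05,.10);print(t)
s=arm.state();p0=np.array(s["eef_pos"])
go(p0,Rdown(.156))
go(t,R,frm=(p0,Rdown(.156)))
E
```

```text
time: 18.85
eef_pos: [0.4983, -0.2564, 0.32]
orientation: [2.357, -0.004, 0.154]
force: [0.8, 0.4, -4.9]
opening: 0.0096
gripper_force: 58.8
[0.60265031 0.02225261 0.3       ]
at [ 0.4983 -0.2564  0.32  ] rpy [ 2.357  -0.0036  0.1541] j [-0.16  0.11  1.77 -0.83  1.14  1.58] t 18.85 F [ 0.8  0.4 -4.9] open 0.0096 grip 58.8
T(before) [0. 0. 0.] T(after) [0. 0. 0.] rot [ 0.4995 -0.0017 -0.0021] rows>= 6.0 nT>= 0.0
T(before) [ 2.928 -5.18   0.4  ] T(after) [5.839 1.145 0.4  ] rot [ 0.      0.     -0.7957] rows>= 9.0 nT>= 6.0
```

```bash
python3 -m crank '[[255,0,0,0,0.05,0,0],[255,0,0,0,0.07,0,0],[255,0,0,0,0.07,0,0],[255,0,0,0,0.07,0,0],[255,0,0,0,0.07,0,0],[255,0,0,0,0.07,0,0],[255,0,0,0,0.06,-0.0017,-0.0021],[255,0,0,0,0.0395,0,0],[255,0.2,-0.38,0,0,0,0],[255,0.3,-0.5,0,0,0,0],[255,0.3,-0.5,0,0,0,0],[255,0.3,-0.5,0,0,0,0]]'
python3 -m crank '[[255,0.3,-0.5,0,0,0,0],[255,0.3,-0.5,0,0,0,0],[255,0.3,-0.5,0,0,0,0],[255,0.3,-0.5,0,0,0,0],[255,0.3,-0.5,0.2,0,0,0],[255,0.2,-0.5,0.2,0,0,0],[255,0.13,-0.3,0,0,0,0],[255,0,0,0,0,0,-0.05],[255,0,0,0,0,0,-0.08],[255,0,0,0,0,0,-0.08],[255,0,0,0,0,0,-0.08],[255,0,0,0,0,0,-0.08]]'
python3 -m crank '[[255,0,0,0,0,0,-0.08],[255,0,0,0,0,0,-0.08],[255,0,0,0,0,0,-0.08],[255,0,0,0,0,0,-0.08],[255,0,0,0,0,0,-0.08],[255,0,0,0,0,0,-0.0257],[255,0,0,0,0,0,0],[255,0,0,0,0,0,0]]'
python3 - <<'E'
from h import *
t,R=hang(CAB,-.05,.10)
go(t,R)
st=arm.state();p=read_camera("wrist");cv2.imwrite("pics/w5.png",p["pixels"]);q=read_camera("side");cv2.imwrite("pics/s5.png",q["pixels"]);u=read_camera("top");cv2.imwrite("pics/t5.png",u["pixels"])
np.savez("w5.npz",pos=st["eef_pos"],rpy=st["orientation"])
r=lambda im,x,y,w,h:cv2.resize(im[y:y+h,x:x+w],(400,300),interpolation=cv2.INTER_CUBIC)
cv2.imwrite("pics/m5.png",np.vstack([np.hstack([r(p["pixels"],120,0,400,300),r(p["pixels"],260,0,160,120)]),np.hstack([r(q["pixels"],240,80,160,120),r(u["pixels"],180,120,160,120)])]))
E
```

```text
time: 20.05
eef_pos: [0.5367, -0.1548, 0.3162]
orientation: [-3.141, 0.008, 0.156]
force: [0.5, 0.2, -5.2]
opening: 0.0091
gripper_force: 59.6
time: 21.25
eef_pos: [0.6015, 0.0212, 0.2976]
orientation: [-3.14, 0.005, 0.743]
force: [1.6, -0.2, -5.8]
opening: 0.0092
gripper_force: 59.6
time: 22.05
eef_pos: [0.6017, 0.0217, 0.2979]
orientation: [-3.138, 0.002, 1.406]
force: [-0.2, 0.2, -6.7]
opening: 0.0088
gripper_force: 59.6
at [0.6017 0.0217 0.2979] rpy [-3.1381e+00  1.8000e-03  1.4060e+00] j [-0.08  0.29  1.32 -0.    1.53  0.09] t 22.05 F [-0.2  0.2 -6.7] open 0.0088 grip 59.6
T(before) [ 0.014  0.016 -0.042] T(after) [ 0.014  0.016 -0.042] rot [-0.0022  0.0011  0.0001] rows>= 1.0 nT>= 1.0
```

View pics/m5.png

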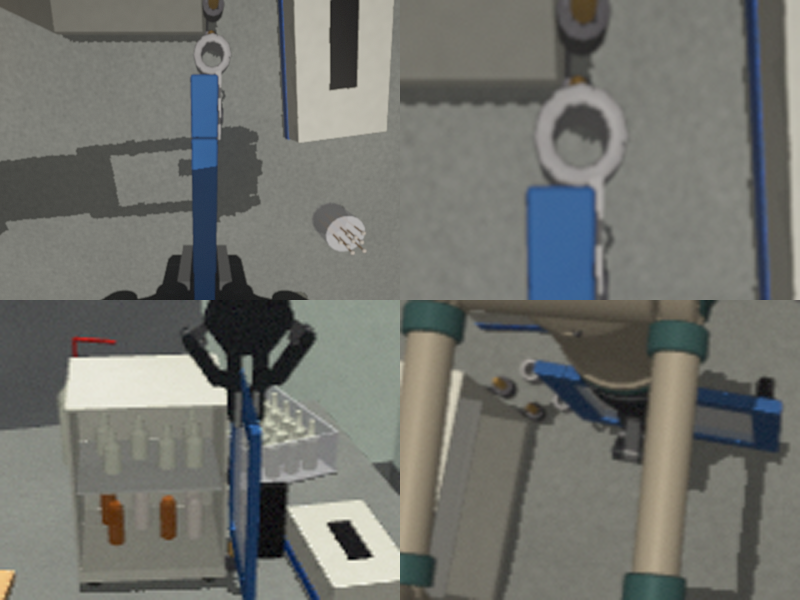

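Wrist view: the upper pin is near (334,4), the lower pin tip near (331,32), and the knuckle's top rim is centred at (332,54). Now I measure these.

```bash
python3 - <<'E'
from h import *
w1=np.load("w1.npz");w=np.load("w5.npz");C=(w1["K"],wcam(w1["T"],w["pos"],w["rpy"]))
im=cv2.imread("pics/w5.png");b,g,r=[im[...,i].astype(int) for i in range(3)]
m=((r-b)>40)&(np.indices(r.shape)[1]>315)&(np.indices(r.shape)[1]<350)&(np.indices(r.shape)[0]<60)
n,l,st,ce=cv2.connectedComponentsWithStats(m.astype(np.uint8));print([(s.tolist(),c.round(1).tolist()) for s,c in zip(st[1:],ce[1:]) if s[4]>2])
pin=pose(CAB,[-.0965,-.101,0])[0];print("nominal pin",pin,"proj tip hi,lo",proj(C,[*pin[:2],.201]),proj(C,[*pin[:2],.079]))
Rt=Ro.from_euler('xyz',w["rpy"]).as_matrix();Rd=Rcol(-Rt[:,2],-Rt[:,0],Rt[:,1]);mid=w["pos"]-Rd@GT
k=lambda x:mid+Rd@np.array([x,-.101,.0035])
print("knuckle top",k(.067),proj(C,k(.067)),"hi mouth",proj(C,k(.045)),"low top",proj(C,k(-.055)))
print("obs pins hi",ray(C,(334,4),.201),"lo",ray(C,(331.2,32),.079),"knuckle",ray(C,(332.4,54),k(.067)[2]))
E
```

```text
[([329, 0, 9, 8, 44], [333.2, 2.6]), ([329, 31, 4, 2, 8], [330.5, 31.5])]
nominal pin [0.63088949 0.17062983 0.        ] proj tip hi,lo [[330.93408453  -4.13627766]] [[329.04387825  35.15868834]]
knuckle top [0.62172993 0.12073444 0.29470663] [[331.67177003  55.37829208]] hi mouth [[330.70729614  62.21274585]] low top [[328.3714724   78.76485731]]
obs pins hi [0.63223547 0.16547542 0.201     ] lo [0.63366265 0.17323822 0.079     ] knuckle [0.6221356  0.12122967 0.29470663]
```

```bash
python3 -m crank '[[255,0.1,-0.2,0,0,0,0],[255,0.15,-0.3,0,0,0,0],[255,0.15,-0.3,0,-0.0022,0.0011,0],[255,0,0,0,0,0,0],[255,0,0,0,0,0,0],[255,0,0,0,0,0,0]]'
python3 - <<'E'
from h import *
st=arm.state();p=read_camera("wrist");im=p["pixels"];cv2.imwrite("pics/w6.png",im);np.savez("w6.npz",pos=st["eef_pos"],rpy=st["orientation"]);print(st["eef_pos"],st["orientation"],st["time"])
w1=np.load("w1.npz");w=np.load("w6.npz");C=(w1["K"],wcam(w1["T"],w["pos"],w["rpy"]))
pin=pose(CAB,[-.0965,-.101,0])[0];print(proj(C,[*pin[:2],.201]),proj(C,[*pin[:2],.079]))
cv2.imwrite("pics/w6c.png",cv2.resize(im[0:120,290:450],(800,600),interpolation=cv2.INTER_CUBIC))
E
```

```text
time: 22.8
eef_pos: [0.5658, 0.0486, 0.2989]
orientation: [3.139, -0.001, 1.408]
force: [0.8, -1.0, -4.2]
opening: 0.0092
gripper_force: 59.6
[0.56576735 0.04863754 0.298923  ] [ 3.13923155e+00 -9.72283438e-04  1.40765865e+00] 22.8
[[385.71263234  30.7623631 ]] [[363.93705362  57.16800755]]
```

View pics/w6c.png

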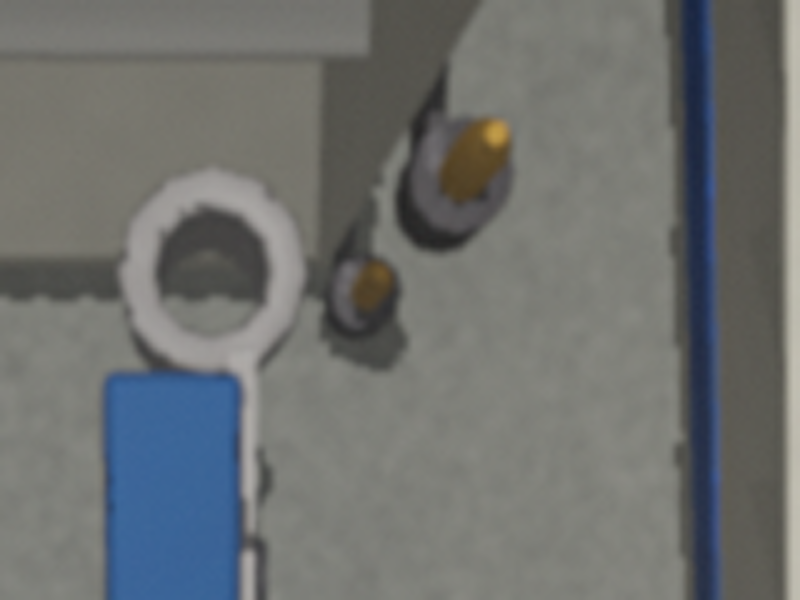

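Wrist crop: the upper pin tip is at full-image (389.2,26.4) and the lower tip at (366.2,54). Their feet are near (382,38) and (363.4,59.4), and the knuckle's top ring is centred at (332.4,54).

```bash
python3 - <<'E'
from h import *
w1=np.load("w1.npz");w=np.load("w6.npz");C=(w1["K"],wcam(w1["T"],w["pos"],w["rpy"]))
for uv,z in [((389.2,26.4),.201),((366.2,54),.079),((382,37.5),.175),((363.4,59.4),.053)]:print(ray(C,uv,z).round(4))
Rt=Ro.from_euler('xyz',w["rpy"]).as_matrix();Rd=Rcol(-Rt[:,2],-Rt[:,0],Rt[:,1]);mid=w["pos"]-Rd@GT
k=lambda x:mid+Rd@np.array([x,-.101,.0035])
print("knuckle",k(.067),proj(C,k(.067)),ray(C,(332.4,54),k(.067)[2]), "axis low",k(-.077))
# bore bottom centre seen through? predicted
print("hi mouth",proj(C,k(.045)),"low top",proj(C,k(-.055)))
# observed cab pose from top fit with pins constrained
E
```

```text
[0.6336 0.173  0.201 ]
[0.6337 0.1734 0.079 ]
[0.6331 0.171  0.175 ]
[0.6337 0.1714 0.053 ]
knuckle [0.58563224 0.14772974 0.29602947] [[331.67177003  55.37829208]] [0.58603724 0.14822613 0.29602947] axis low [0.58599047 0.14781267 0.15202994]
hi mouth [[330.70729614  62.21274585]] low top [[328.3714724   78.76485731]]
```

```bash
python3 -m crank '[[255,0,0.15,0,0,0,0],[255,0,0.25,0.1,0,0,0],[255,0,0.25,0.2,0,0,0],[255,0,0.21,0.3,0,0,0],[255,0,0,0.3,0,0,0],[255,0,0,0.26,0,0,0],[255,0,0,0.12,0,0,0],[255,0,0,0,0,0,0],[255,0,0,0,0,0,0]]'
python3 - <<'E'
from h import *
w1=np.load("w1.npz");st=arm.state();p=read_camera("wrist");im=p["pixels"];cv2.imwrite("pics/w7.png",im)
C=(w1["K"],wcam(w1["T"],st["eef_pos"],st["orientation"]));print(st["eef_pos"],st["orientation"],st["time"],st["force"])
b,g,r=[im[...,i].astype(int) for i in range(3)]
m=((r-b)>40)&(np.indices(r.shape)[1]>290)&(np.indices(r.shape)[1]<380)&(np.indices(r.shape)[0]<100)
n,l,s_,ce=cv2.connectedComponentsWithStats(m.astype(np.uint8));print([(s.tolist(),c.round(1).tolist()) for s,c in zip(s_[1:],ce[1:]) if s[4]>2])
P=[.6336,.1728];print("expected pin tips/feet",[proj(C,[*P,z]).round(1).tolist() for z in(.201,.175,.079,.053)])
Rt=Ro.from_euler('xyz',st["orientation"]).as_matrix();Rd=Rcol(-Rt[:,2],-Rt[:,0],Rt[:,1]);mid=st["eef_pos"]-Rd@GT
k=mid+Rd@np.array([-.077,-.101,.0035]);k2=mid+Rd@np.array([.045,-.101,.0035]);print("knuckle low,high",k,k2)
e=np.array([*P,0])-k-[.0004,.0005,0];e[2]=0;print("tool xy shift/.05",(Rt.T@e/.05).round(3))
E
```

```text
time: 23.75
eef_pos: [0.6086, 0.0416, 0.235]
orientation: [3.139, -0.001, 1.407]
force: [0.2, -0.5, -4.4]
opening: 0.0092
gripper_force: 59.6
[0.60863673 0.04159979 0.23495235] [ 3.13944938e+00 -1.23831236e-03  1.40745656e+00] 23.75 [ 0.18813348 -0.53330492 -4.36772646]
[([324, 0, 13, 17, 158], [329.3, 6.4])]
expected pin tips/feet [[[330.3, -5.0]], [[329.4, 10.5]], [[327.5, 43.0]], [[327.2, 48.3]]]
knuckle low,high [0.62885464 0.14081459 0.08808537] [0.62857208 0.14070804 0.210085  ]
tool xy shift/.05 [ 0.635 -0.017  0.001]
```

```bash
python3 -m crank '[[255,0.06,-0.005,0,0,0,0],[255,0.1,-0.005,0,0,0,0],[255,0.12,-0.005,0,0,0,0],[255,0.12,0,0,0,0,0],[255,0.12,0,0,0,0,0],[255,0.08,0,0,0,0,0],[255,0.035,0,0,0,0,0],[255,0,0,0,0,0,0],[255,0,0,0,0,0,0]]'
python3 - <<'E'
from h import *
w1=np.load("w1.npz");st=arm.state();p=read_camera("wrist");im=p["pixels"];cv2.imwrite("pics/w8.png",im)
C=(w1["K"],wcam(w1["T"],st["eef_pos"],st["orientation"]));print(st["eef_pos"],st["orientation"],st["time"],st["force"])
b,g,r=[im[...,i].astype(int) for i in range(3)]
m=((r-b)>30)&(np.indices(r.shape)[1]>290)&(np.indices(r.shape)[1]<380)&(np.indices(r.shape)[0]<110)
n,l,s_,ce=cv2.connectedComponentsWithStats(m.astype(np.uint8));print([(s.tolist(),c.round(1).tolist()) for s,c in zip(s_[1:],ce[1:]) if s[4]>2])
P=[.6336,.1728];print("expected pin tip/foot",[proj(C,[*P,z]).round(1).tolist() for z in(.201,.175)])
Rt=Ro.from_euler('xyz',st["orientation"]).as_matrix();Rd=Rcol(-Rt[:,2],-Rt[:,0],Rt[:,1]);mid=st["eef_pos"]-Rd@GT
k=mid+Rd@np.array([-.077,-.101,.0035]);k2=mid+Rd@np.array([.045,-.101,.0035]);print("knuckle low,high",k,k2)
e=np.array([*P,0])-k-[.0004,.0005,0];e[2]=0;print("tool xy shift/.05",(Rt.T@e/.05).round(3))
print("bore proj at mouth", proj(C,k2))
E
```

```text
time: 24.7
eef_pos: [0.6127, 0.0729, 0.2346]
orientation: [3.14, -0.001, 1.407]
force: [0.6, -0.5, -5.3]
opening: 0.0091
gripper_force: 59.6
[0.61272684 0.07289191 0.23462935] [ 3.14025253e+00 -7.99965323e-04  1.40742911e+00] 24.7 [ 0.59567364 -0.51815675 -5.26109435]
[([325, 57, 13, 10, 91], [331.4, 61.4])]
expected pin tip/foot [[[331.9, 62.5]], [[330.9, 68.3]]]
knuckle low,high [0.63282053 0.17206182 0.08771502] [0.63264333 0.17199212 0.20971487]
tool xy shift/.05 [0.006 0.007 0.   ]
bore proj at mouth [[330.70729614  62.21274585]]
```

The pin shows through the bore. I lower slowly.

```bash
python3 -m crank '[[255,0.006,0.007,0.03,0,0,0],[255,0,0,0.04,0,0,0],[255,0,0,0.04,0,0,0],[255,0,0,0.04,0,0,0],[255,0,0,0.04,0,0,0],[255,0,0,0.03,0,0,0],[255,0,0,0.02,0,0,0],[255,0,0,0,0,0,0]]'
python3 -m crank '[[255,0,0,0.03,0,0,0],[255,0,0,0.03,0,0,0],[255,0,0,0.03,0,0,0],[255,0,0,0.03,0,0,0],[255,0,0,0,0,0,0]]'
```

```text
time: 25.55
eef_pos: [0.6131, 0.0733, 0.2225]
orientation: [3.14, -0.001, 1.407]
force: [-0.4, -0.2, -4.8]
opening: 0.0089
gripper_force: 59.7
time: 26.05
eef_pos: [0.613, 0.0733, 0.2164]
orientation: [3.141, -0.001, 1.407]
force: [-0.9, 0.3, -4.7]
opening: 0.0089
gripper_force: 59.6
```

```bash
python3 -m crank '[[255,0,0,0.03,0,0,0],[255,0,0,0.03,0,0,0],[255,0,0,0.03,0,0,0],[255,0,0,0.03,0,0,0],[255,0,0,0.03,0,0,0],[255,0,0,0.03,0,0,0],[255,0,0,0,0,0,0]]'
python3 -m crank '[[255,0,0,0.02,0,0,0],[255,0,0,0.02,0,0,0],[255,0,0,0.02,0,0,0],[255,0,0,0.02,0,0,0],[255,0,0,0,0,0,0]]'
```

```text
time: 26.75
eef_pos: [0.613, 0.0733, 0.2074]
orientation: [3.141, -0.001, 1.407]
force: [0.2, -0.1, -5.9]
opening: 0.0091
gripper_force: 59.6
time: 27.25
eef_pos: [0.6131, 0.0733, 0.2035]
orientation: [3.14, -0.001, 1.407]
force: [0.6, 0.0, -4.4]
opening: 0.0092
gripper_force: 59.7
```

```bash
python3 -m crank '[[255,0,0,0.02,0,0,0],[255,0,0,0.02,0,0,0],[255,0,0,0.01,0,0,0],[255,0,0,0,0,0,0]]'
python3 -m crank '[[255,0,0,0.01,0,0,0],[255,0,0,0.01,0,0,0],[255,0,0,0,0,0,0]]'
```

```text
time: 27.65
eef_pos: [0.6131, 0.0733, 0.2011]
orientation: [3.14, -0.001, 1.407]
force: [-0.0, 0.6, -4.3]
opening: 0.0091
gripper_force: 59.7
time: 27.95
eef_pos: [0.6131, 0.0733, 0.2001]
orientation: [3.14, -0.001, 1.407]
force: [-0.6, 0.5, -5.8]
opening: 0.0089
gripper_force: 59.7
```

```bash
python3 -m crank '[[255,0,0,0.01,0,0,0],[255,0,0,0.01,0,0,0],[255,0,0,0,0,0,0]]'
python3 -m crank '[[255,0,0,0.01,0,0,0],[255,0,0,0.01,0,0,0],[255,0,0,0,0,0,0]]'
```

```text
time: 28.25
eef_pos: [0.6131, 0.0733, 0.1991]
orientation: [3.14, -0.001, 1.407]
force: [0.3, -0.6, -5.3]
opening: 0.0092
gripper_force: 59.7
time: 28.55
eef_pos: [0.6133, 0.0732, 0.1987]
orientation: [3.14, -0.001, 1.407]
force: [-0.5, -0.6, -2.4]
opening: 0.0094
gripper_force: 60.2
```

```bash
python3 -m crank '[[255,0,0,0.01,0,0,0],[255,0,0,0.01,0,0,0],[255,0,0,0,0,0,0]]'
python3 -m crank '[[240,0,0,0,0,0,0],[220,0,0,0,0,0,0],[200,0,0,0,0,0,0],[170,0,0,0,0,0,0],[140,0,0,0,0,0,0],[140,0,0,0,0,0,0]]'
python3 - <<'E'
from h import *
st=arm.state();print(st["opening"],st["force"])
for n in("side","top"):
    p=read_camera(n);cv2.imwrite(f"pics/h_{n}.png",p["pixels"])
p=read_camera("wrist");im=p["pixels"];w1=np.load("w1.npz");C=(w1["K"],wcam(w1["T"],st["eef_pos"],st["orientation"]))
b,g,r=[im[...,i].astype(int) for i in range(3)]
m=((r-b)>30)&(np.indices(r.shape)[1]>290)&(np.indices(r.shape)[1]<380)&(np.indices(r.shape)[0]<110)
n,l,s_,ce=cv2.connectedComponentsWithStats(m.astype(np.uint8));print([(s.tolist(),c.round(1).tolist()) for s,c in zip(s_[1:],ce[1:]) if s[4]>2],proj(C,[.6336,.1728,.201]))
E
```

```text
time: 28.85
eef_pos: [0.6134, 0.073, 0.1983]
orientation: [3.139, -0.001, 1.407]
force: [-1.7, -2.6, 4.6]
opening: 0.0089
gripper_force: 61.1
time: 29.45
eef_pos: [0.6133, 0.0734, 0.197]
orientation: [3.14, -0.001, 1.407]
force: [-1.1, -0.1, -0.4]
opening: 0.0384
gripper_force: 0.0
0.03839067281566679 [-1.1197861  -0.14542689 -0.44689166]
[([324, 45, 17, 23, 311], [331.8, 55.7])] [[333.02271955  51.82578386]]
```

The door is seated and free. I go up and over to the front side, shut the fingers, and come down beside the front face.

```bash
python3 -m crank '[[140,0,0,-0.1,0,0,0],[140,0,0,-0.4,0,0,0],[140,0,0,-0.6,0,0,0],[140,0,0,-0.6,0,0,0],[140,0,0,-0.4,0,0,0],[255,-0.3,0.15,0,0,0,0],[255,-0.4,0.3,0,0,0,0],[255,-0.2,0.15,0,0,0,0],[255,0,0,0,0,0,0],[255,0,0,0,0,0,0]]'
python3 - <<'E'
from h import *
def check(n="side"):
    p=read_camera(n)
    return p
st=arm.state();print(st["eef_pos"],st["orientation"],st["opening"],st["force"],st["time"])
# expected door corners hung, 90 open, vs image: mask of door in side & top
p=read_camera("top");r=nets.masks_of(p,"door_mid")
cab=np.array([.5471+.0027,.2824+.0022,1.4075])
cx=dirz(cab[2]);cy=np.cross(Z,cx);Rd=Rcol(Z,-cx,-cy);P=np.array([.6336,.1728,.053]);mid=P-Rd@np.array([-.077,-.101,.0035])
print("pred top-edge corners",[proj(TOP,mid+Rd@np.array([.1,y,0])).round(0).tolist() for y in(-.09,.09)])
im=p["pixels"].astype(int);m=((im[...,0]-im[...,2])>50)
m[:140]=0;m[230:]=0;m[:,:200]=0;m[:,340:]=0
ys,xs=np.nonzero(m);print(len(xs),xs.min(),xs.max(),ys[xs<xs.min()+4].mean(),ys[xs>xs.max()-4].mean(), [(round(q["conf"],2),np.round(q["xy"])) for q in r[:1]])
E
```

```text
time: 30.6
eef_pos: [0.6349, 0.0237, 0.301]
orientation: [-3.141, -0.002, 1.406]
force: [-0.1, -0.2, -0.6]
opening: 0.0002
gripper_force: 0.0
[0.63487978 0.02371254 0.30104252] [-3.14057601e+00 -1.63260379e-03  1.40642677e+00] 0.00021110462167072056 [-0.06759505 -0.18877501 -0.55262568] 30.6
pred top-edge corners [[[219.0, 151.0]], [[306.0, 165.0]]]
284 221 307 151.89473684210526 165.7058823529412 [(0.73, array([257., 166.]))]
```

```bash
python3 -m crank '[[255,0,0,0.3,0,0,0],[255,0,0,0.5,0,0,0],[255,0,0,0.5,0,0,0],[255,0,0,0.4,0,0,0],[255,0,0,0.1,0,0,0],[255,0,-0.05,0,0,0,0],[255,0,-0.05,0,0,0,0],[255,0,-0.05,0,0,0,0],[255,0,0,0,0,0,0]]'
python3 -m crank '[[255,-0.008,-0.096,0,0,0,0.021],[255,-0.008,-0.096,0,0,0,0.021],[255,-0.008,-0.096,0,0,0,0.021],[255,-0.017,-0.193,0,0,0,0.0417],[255,-0.017,-0.193,0,0,0,0.0417],[255,-0.017,-0.193,0,0,0,0.0417],[255,-0.017,-0.193,0,0,0,0.0417],[255,-0.017,-0.193,0,0,0,0.0417],[255,-0.017,-0.193,0,0,0,0.0417],[255,-0.017,-0.193,0,0,0,0.0417],[255,-0.017,-0.193,0,0,0,0.0417]]'
cat >> h.py <<'E'
def doorcheck():
    st=arm.state();R=Ro.from_euler('xyz',st["orientation"]).as_matrix()
    print("t",st["time"],"pos",np.round(st["eef_pos"],4),"yaw",round(st["orientation"][2],3),"F",np.round(st["force"],1),"hinge in tool",(R.T@(np.array([.6336,.1728,st["eef_pos"][2]])-st["eef_pos"])).round(4),"j",np.round(st["joints"],2))
    p=read_camera("top");im=p["pixels"].astype(int);m=((im[...,0]-im[...,2])>45)
    m[:140]=0;m[260:]=0;m[:,:170]=0;m[:,340:]=0
    n,l,s,c=cv2.connectedComponentsWithStats(m.astype(np.uint8));print([x.tolist() for x in s[1:] if x[4]>10])
    for o in (0,5,10,20,30,45,60,75,90):
        a=1.4075-np.deg2rad(90-o);c=dirz(a);Rd=Rcol(Z,-c,-np.cross(Z,c));mid=np.array([.6336,.1728,.053])-Rd@np.array([-.077,-.101,.0035])
        print(o,proj(TOP,mid+Rd@np.array([.1,.09,0])).round(0).tolist(),end=' ')
    cv2.imwrite("pics/dc.png",p["pixels"])
E
python3 -c "
from h import *
doorcheck()"
```

```text
time: 31.6
eef_pos: [0.6282, 0.0254, 0.2135]
orientation: [3.138, -0.001, 1.408]
force: [0.3, 0.5, -0.9]
opening: -0.0
gripper_force: 0.0
time: 32.7
eef_pos: [0.5433, 0.057, 0.2129]
orientation: [3.14, -0.003, 0.782]
force: [0.5, -0.2, 0.0]
opening: -0.0
gripper_force: 0.1
t 32.7 pos [0.5433 0.057  0.2129] yaw 0.782 F [ 0.5 -0.2  0. ] hinge in tool [ 0.1457 -0.0186  0.0004] j [-0.02  0.24  1.6   0.    1.3   0.77]
[[276, 209, 6, 8, 33]]
0 [[194.0, 241.0]] 5 [[202.0, 242.0]] 10 [[210.0, 243.0]] 20 [[227.0, 241.0]] 30 [[243.0, 237.0]] 45 [[266.0, 226.0]] 60 [[284.0, 209.0]] 75 [[298.0, 189.0]] 90 [[306.0, 165.0]]
```

```bash
python3 -m crank '[[255,-0.017,-0.193,0,0,0,0.0417],[255,-0.017,-0.193,0,0,0,0.0417],[255,-0.017,-0.193,0,0,0,0.0417],[255,-0.017,-0.193,0,0,0,0.0417],[255,-0.017,-0.193,0,0,0,0.0417],[255,-0.017,-0.193,0,0,0,0.0417],[255,-0.017,-0.193,0,0,0,0.0417],[255,-0.017,-0.193,0,0,0,0.0417],[255,-0.017,-0.193,0,0,0,0.0417],[255,-0.017,-0.193,0,0,0,0.0417],[255,-0.017,-0.193,0,0,0,0.0417]]'
python3 -c "
from h import *
doorcheck()"
```

```text
time: 33.85
eef_pos: [0.4896, 0.1464, 0.2127]
orientation: [-3.141, -0.003, 0.062]
force: [0.7, -0.8, -0.8]
opening: -0.0001
gripper_force: 0.1
t 33.85 pos [0.4896 0.1464 0.2127] yaw 0.062 F [ 0.7 -0.8 -0.8] hinge in tool [ 0.1454 -0.0174  0.0004] j [0.15 0.19 1.67 0.   1.28 1.66]
[[211, 156, 6, 40, 183], [216, 236, 4, 8, 28]]
0 [[194.0, 241.0]] 5 [[202.0, 242.0]] 10 [[210.0, 243.0]] 20 [[227.0, 241.0]] 30 [[243.0, 237.0]] 45 [[266.0, 226.0]] 60 [[284.0, 209.0]] 75 [[298.0, 189.0]] 90 [[306.0, 165.0]]
```

```bash
python3 -m crank '[[255,-0.008,-0.096,0,0,0,0.021],[255,-0.008,-0.096,0,0,0,0.021],[255,-0.008,-0.096,0,0,0,0.021],[255,-0.008,-0.096,0,0,0,0.021],[255,-0.008,-0.096,0,0,0,0.021],[255,-0.004,-0.048,0,0,0,0.0105],[255,-0.004,-0.048,0,0,0,0.0105],[255,0,0,0,0,0,0.017],[255,0,0,0,0,0,0]]'
python3 -c "
from h import *
doorcheck()"
```

```text
time: 34.8
eef_pos: [0.4875, 0.1748, 0.2121]
orientation: [-3.141, -0.002, -0.161]
force: [0.3, 0.7, 1.0]
opening: 0.0002
gripper_force: 0.0
t 34.8 pos [0.4875 0.1748 0.2121] yaw -0.161 F [0.3 0.7 1. ] hinge in tool [ 0.1446 -0.0214  0.0003] j [0.21 0.2  1.66 0.   1.28 1.94]
[[204, 155, 10, 40, 191]]
0 [[194.0, 241.0]] 5 [[202.0, 242.0]] 10 [[210.0, 243.0]] 20 [[227.0, 241.0]] 30 [[243.0, 237.0]] 45 [[266.0, 226.0]] 60 [[284.0, 209.0]] 75 [[298.0, 189.0]] 90 [[306.0, 165.0]]
```

```bash
python3 -m crank '[[255,0,-0.02,0,0,0,0],[255,0,-0.02,0,0,0,0],[255,0,-0.02,0,0,0,0],[255,0,0,0,0,0,0]]'
python3 -m crank '[[255,0,-0.02,0,0,0,0],[255,0,-0.02,0,0,0,0],[255,0,0,0,0,0,0]]'
python3 -c "
from h import *
doorcheck()"
```

```text
time: 35.25
eef_pos: [0.4879, 0.178, 0.2121]
orientation: [-3.14, -0.001, -0.161]
force: [-0.6, -0.2, -0.9]
opening: 0.0
gripper_force: 0.1
time: 35.55
eef_pos: [0.4882, 0.18, 0.2121]
orientation: [-3.14, -0.001, -0.161]
force: [0.5, -1.1, -0.1]
opening: 0.0003
gripper_force: 0.1
t 35.55 pos [0.4882 0.18   0.2121] yaw -0.161 F [ 0.5 -1.1 -0.1] hinge in tool [ 0.1447 -0.0161  0.0002] j [0.22 0.2  1.65 0.   1.28 1.95]
[[202, 155, 11, 40, 186]]
0 [[194.0, 241.0]] 5 [[202.0, 242.0]] 10 [[210.0, 243.0]] 20 [[227.0, 241.0]] 30 [[243.0, 237.0]] 45 [[266.0, 226.0]] 60 [[284.0, 209.0]] 75 [[298.0, 189.0]] 90 [[306.0, 165.0]]
```

```bash
python3 -m crank '[[255,0,-0.02,0,0,0,0],[255,0,-0.02,0,0,0,0],[255,0,0,0,0,0,0]]'
python3 -m crank '[[255,0,-0.02,0,0,0,0],[255,0,-0.02,0,0,0,0],[255,0,0,0,0,0,0]]'
python3 -m crank '[[255,0,-0.02,0,0,0,0],[255,0,0,0,0,0,0]]'
```

```text
time: 35.9
eef_pos: [0.4885, 0.182, 0.2121]
orientation: [-3.14, -0.001, -0.161]
force: [-0.1, 0.8, 0.5]
opening: 0.0001
gripper_force: 0.1
time: 36.2
eef_pos: [0.4888, 0.1838, 0.2121]
orientation: [-3.141, -0.001, -0.161]
force: [0.1, -0.5, -0.6]
opening: 0.0
gripper_force: 0.3
time: 36.4
eef_pos: [0.4888, 0.184, 0.2121]
orientation: [3.141, -0.001, -0.16]
force: [-0.1, -3.5, 1.2]
opening: 0.0
gripper_force: 1.9
```

```bash
python3 -m crank '[[255,0,-0.015,0,0,0,0],[255,0,0,0,0,0,0]]'
python3 -m crank '[[255,0,0.1,0,0,0,0],[255,0,0.4,0,0,0,0],[255,0,0.6,-0.2,0,0,0],[255,0,0.6,-0.6,0,0,0],[255,0,0.6,-0.6,0,0,0],[255,0,0.6,-0.6,0,0,0],[255,0,0.6,-0.6,0,0,0],[255,0,0.6,0,0,0,0],[255,0,0,0,0,0,0]]'
python3 - <<'E'
from h import *
doorcheck();print()
cab=np.array([0,0,1.4075]);
# free vertical edge in side view: predict for open angles, compare with blue mask
p=read_camera("side");cv2.imwrite("pics/fin.png",p["pixels"]);im=p["pixels"].astype(int);m=(((im[...,0]-im[...,2])>45)).astype(np.uint8);m[:90]=0;m[230:]=0;m[:,:230]=0;m[:,345:]=0
n,l,s,c=cv2.connectedComponentsWithStats(m);print([x.tolist() for x in s[1:] if x[4]>20])
for o in(0,3,6,10):
    a=1.4075-np.deg2rad(90-o);c=dirz(a);Rd=Rcol(Z,-c,-np.cross(Z,c));mid=np.array([.6336,.1728,.053])-Rd@np.array([-.077,-.101,.0035])
    print(o,[proj(SIDE,mid+Rd@np.array(q)).round(1)[0].tolist() for q in[(.1,.09,.005),(-.1,.09,.005),(.1,-.09,.005),(-.1,-.09,.005)]])
E
```

```text
time: 36.6
eef_pos: [0.4889, 0.1841, 0.2121]
orientation: [3.14, -0.001, -0.161]
force: [-0.1, -5.8, 1.4]
opening: 0.0001
gripper_force: 2.9
time: 37.5
eef_pos: [0.4565, -0.0193, 0.3431]
orientation: [-3.141, -0.005, -0.165]
force: [-0.5, 0.5, -0.3]
opening: -0.0001
gripper_force: 0.0
t 37.5 pos [ 0.4565 -0.0193  0.3431] yaw -0.165 F [-0.5  0.5 -0.3] hinge in tool [ 0.1432 -0.2185  0.0009] j [-0.2   0.05  1.52  0.    1.57  1.54]
[[193, 155, 20, 87, 406]]
0 [[194.0, 241.0]] 5 [[202.0, 242.0]] 10 [[210.0, 243.0]] 20 [[227.0, 241.0]] 30 [[243.0, 237.0]] 45 [[266.0, 226.0]] 60 [[284.0, 209.0]] 75 [[298.0, 189.0]] 90 [[306.0, 165.0]] 
[[268, 129, 61, 62, 959], [323, 148, 6, 28, 164]]
0 [[267.8, 131.2], [272.5, 189.7], [329.9, 129.2], [329.0, 187.4]]
3 [[267.8, 132.6], [272.5, 191.3], [330.0, 129.3], [329.1, 187.5]]
6 [[268.0, 134.1], [272.7, 193.1], [330.1, 129.3], [329.1, 187.6]]
10 [[268.5, 136.0], [273.2, 195.3], [330.1, 129.4], [329.2, 187.7]]
```

The door is shut: its corner is at column 193–194, which is the 0° prediction, and its height matches the seated height. I hand it in.

```bash
python3 -c "
from h import *
print(arm.sign_off())"
```

```text
the job is handed in; nothing more can be done
None
```

The door is hung with both knuckles fully down on their pins and swung shut; I handed the job in at about 38 s, with the arm clear and the bystanders not touched (no result was shown at sign-off).

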